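Complete a pottery student's tool tray

TASK

Complete the student's tool tray: it must hold exactly one round cutter, one stamp and one oval rib. One of the three is already in it, so take only the two missing kinds from the ware board and set each on the tray's floor, the same way up as it was, side by side and not stacked. Leave the spare pieces lying where they are.

Things in the scene. Friction and masses are not known exactly. Their poses are not given: they have to be found in the camera images.
- tray_floor (a point): centre of the inner floor of a shallow fixed wooden tray, on the floor's upper face, 8 mm above the table; z up. The floor is 170 mm along x, 320 mm along y; walls 6 mm thick rise 17 mm above it. No dividers: three pieces fit side by side at about y = -105, 0 and +105 mm; one already stands near y = +100 mm. The tray is at the robot's left or right, at random.
- board: fixed pale plaster ware board, 260 mm (x) by 300 mm (y), 8 mm thick, on the other side from the tray, bearing the four other pieces with centres 90 mm apart or more. Origin: centre of its underside, on the table; z up.
- cutter_a_mid (a point): round steel clay cutter: a plain open ring, axis upright, 54 mm outside diameter, 2.5 mm wall, 30 mm high. The point is its centre, 15 mm above its underside; z up. There are two alike (a and b). It lies on the ware board or is already in the tray, at random.
- cutter_b_mid (a point): round steel clay cutter: a plain open ring, axis upright, 54 mm outside diameter, 2.5 mm wall, 30 mm high. The point is its centre, 15 mm above its underside; z up. There are two alike (a and b). It lies on the ware board or is already in the tray, at random.
- stamp_a_mid (a point): beech clay stamp standing upright: a round foot 40 mm across and 14 mm high, and on it a straight round handle 24 mm across up to 60 mm. The point lies on the axis half-way up, 30 mm above its underside; z up. There are two alike (a and b). It lies on the ware board or is already in the tray, at random.
- stamp_b_mid (a point): beech clay stamp standing upright: a round foot 40 mm across and 14 mm high, and on it a straight round handle 24 mm across up to 60 mm. The point lies on the axis half-way up, 30 mm above its underside; z up. There are two alike (a and b). It lies on the ware board or is already in the tray, at random.
- rib_mid (a point): flat oval rib (a beech shaping block), the only one: 94 mm long along its x with round ends, 44 mm wide along its y, 14 mm thick, lying flat with its long axis within about 35 degrees of the robot's ahead direction. The point is its centre, 7 mm above its underside; z up. It lies on the ware board or is already in the tray, at random.
There are look-alikes about, which are no part of the job. What is shaped like the part that bears rib_mid but black is not meant.

How it is judged:
At the end, for the whole second after the job is handed in: Exactly one cutter, one stamp and the rib are within the tray, each resting on its floor (height within 6 mm) and upright or flat within about 10 degrees; the spare cutter or stamp left over has moved less than 30 mm from where it began ((((x of cutter_a_mid in the frame of tray_floor between -0.085 and 0.085 m and y of cutter_a_mid in the frame of tray_floor between -0.16 and 0.16 m and z of cutter_a_mid in the frame of tray_floor between 0.009 and 0.021 m and angle between cutter_a_mid's own z axis and vertical below 0.17 rad) and distance of cutter_b_mid from where it was at the start of the episode below 0.03 m) or ((x of cutter_b_mid in the frame of tray_floor between -0.085 and 0.085 m and y of cutter_b_mid in the frame of tray_floor between -0.16 and 0.16 m and z of cutter_b_mid in the frame of tray_floor between 0.009 and 0.021 m and angle between cutter_b_mid's own z axis and vertical below 0.17 rad) and distance of cutter_a_mid from where it was at the start of the episode below 0.03 m)) and (((x of stamp_a_mid in the frame of tray_floor between -0.085 and 0.085 m and y of stamp_a_mid in the frame of tray_floor between -0.16 and 0.16 m and z of stamp_a_mid in the frame of tray_floor between 0.024 and 0.036 m and angle between stamp_a_mid's own z axis and vertical below 0.17 rad) and distance of stamp_b_mid from where it was at the start of the episode below 0.03 m) or ((x of stamp_b_mid in the frame of tray_floor between -0.085 and 0.085 m and y of stamp_b_mid in the frame of tray_floor between -0.16 and 0.16 m and z of stamp_b_mid in the frame of tray_floor between 0.024 and 0.036 m and angle between stamp_b_mid's own z axis and vertical below 0.17 rad) and distance of stamp_a_mid from where it was at the start of the episode below 0.03 m)) and x of rib_mid in the frame of tray_floor between -0.085 and 0.085 m and y of rib_mid in the frame of tray_floor between -0.16 and 0.16 m and z of rib_mid in the frame of tray_floor between 0.001 and 0.013 m and angle between rib_mid's own z axis and vertical below 0.17 rad); the robot touches nothing.
It also fails if it takes over 64 s, if anything falls off the work surface, if the arm or the gripper's body presses on something with over 40 N, if the wrist force passes 120 N, or if a joint passes its speed limit or range.

ROBOT

A 7-joint arm with a two-finger parallel gripper is mounted at the origin on the work surface. World frame = base frame: x ahead of the robot, y to its left, z up, the work surface at z = 0. Lengths are in m, angles in rad, forces in N, time in s.
With the tool pointing down it reaches from about 0.4 to 0.85 m from the base axis. Payload 4.5 kg.
Tool frame: the origin (TCP) lies on the centre line of the jaws, within the pads' length; the fingertips stand 8 mm ahead of it and the grasp point (between the pads) lies 11 mm behind it; z points along the fingers, x is the direction in which the jaws open and shut, and the axes are right-handed (so a half turn about z gives the same grasp; the last joint's range is limited). The gripper opens to 88 mm and grips with 3 to 60 N. Pads are 18 mm wide; open, the fingers measure 123 mm over their backs; the gripper's body (75 mm by 187 mm) begins 45 mm behind the grasp point.
Start: joints at [-1.148, 0.689, -0.195, 1.565, 0.157, 0.902, -0.215], TCP at [0.237, 0.578, 0.247] pointing down, gripper open.
Joint ranges: [-3.01, 3.01], [-0.46, 2.08], [-1.47, 1.51], [0.13, 2.56], [-1, 4.14], [0.04, 2.09], [-2.66, 2.66]. Speed limits (rad/s): [2.57, 2.57, 3.14, 3.14, 3.14, 3.14, 3.14].

INTERFACE

Orientations are given as a unit quaternion [x, y, z, w].
In Python, from plant import r gives the robot as it stands.
- The arm moves only by the shell command python3 -m pendant 'ROWS' [FORCE]. ROWS is JSON, a list of rows, each a list of 3 entries, a list of its own where there are three numbers: the turn, a rotation vector about the tool's x, y, z in rad, then the shift along the tool's x, y, z in m, then the opening, from 0 (shut) to 1 (fully open). In form: [[[wx, wy, wz], [tx, ty, tz], claw], ...]. A call has 1 to 10 rows; each row is the pose to reach, as a shift and turn from the pose commanded when the call began, along the tool's axes at that moment; what a row does not reach only later rows make up. A row lasts 1/10 s, in which the tool goes at most 50 mm and 8.59 degrees, less where a joint would pass 70% of its speed; a pose out of reach is approached as far as the arm can. A call with a gripper value outside its range is refused whole. The fingers move at their own pace and stop on an object; FORCE is the grip in N (left out, the last holds). Time passes only in rows, so rows that repeat a pose let the fingers close. It gives the time, the measured TCP pose, the force and the opening at its end, in the units of the state.
- r.get_state(): the state, without advancing time (a new reading comes with each control period).
- r.snapshot(name): name is "scene" or "top" or "wrist"; returns a dict with "image" (384x512x3 uint8, red, green, blue), "mtx" (3x3 intrinsics, pixels), "R" (3x3) and "t" (3): a world point X has camera coordinates R X + t; the wrist camera has in their place "T_tool_cam" (4x4, takes a point from camera to tool coordinates, whose origin is the TCP and whose axes are the tool frame's). Camera axes: x right, y down, z forward; pixel columns grow to the right and rows downward; lengths in m; the calibration is good to about 2 mm. A picture is of the moment at which its call begins: read the wrist's pose just before it. There is no depth.
- r.finish_job(): hands the job in, once; it reports no verdict.
The state is a dict: "clock": time; "q": joint angles; "qd": joint speeds; "joint_torque": joint torques, N m; "tool_pos": TCP position; "eef_rot": TCP orientation; "contact_force": force on the tool from outside, world axes, zero at the start; "moment": the same for the moment, N m; "opening": opening from 0.0 (shut) to 1.0 (fully open).
Only numpy, scipy, OpenCV 4.12 (cv2) and the standard library are available. Lean on these libraries where they do the work, as an engineer would, in place of code of your own. Each camera call takes 0.05 s, during which the arm holds its last target. There are 200 camera calls.

## Working session

There is one attempt and no reset: what is moved stays moved. The work goes in short steps, Python scripts to look and compute and a shell command to move; the robot and the scene stay as the last step left them, time stands still between calls to the robot, and variables do not carry over. Pictures are saved under pics/ and viewed, about 8 in all and at most 12, crops included, and the job is handed in when it is done.

```bash
mkdir -p pics; python3 - <<'E'
from plant import r
import cv2,numpy as np
s=r.get_state();print(s['clock'],s['tool_pos'],s['eef_rot'],s['opening'])
for n in ['top','scene']:
    d=r.snapshot(n);cv2.imwrite(f'pics/{n}0.png',d['image'][:,:,::-1]);np.savez(f'{n}0.npz',**d)
    print(n,d['mtx'].tolist(),d['R'].round(3).tolist(),d['t'].round(3).tolist())
E
```

```text
0.0 [0.23677745 0.57776343 0.2459133 ] [ 8.30360914e-01  5.57225206e-01 -6.96869689e-04  5.80136817e-04] 1.000156297543282
top [[465.05599583554186, 0.0, 260.92404155401675], [0.0, 465.05599583554186, 194.8277214785967], [0.0, 0.0, 1.0]] [[-0.025, -1.0, -0.005], [-0.979, 0.025, -0.202], [0.202, 0.0, -0.979]] [0.019, 0.488, 1.195]
scene [[443.593116086067, 0.0, 254.26555688940846], [0.0, 443.593116086067, 188.0915801496618], [0.0, 0.0, 1.0]] [[-0.658, 0.753, -0.004], [0.633, 0.55, -0.544], [-0.408, -0.36, -0.839]] [0.325, -0.276, 1.236]
```

View pics/top0.png

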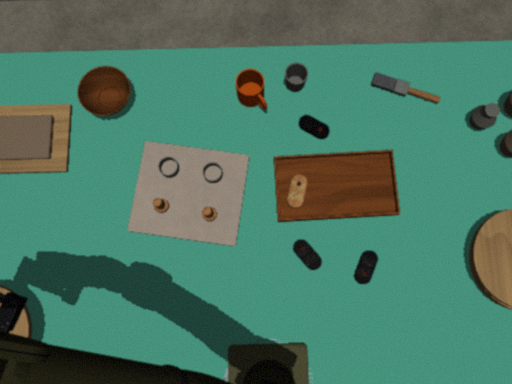

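View pics/scene0.png

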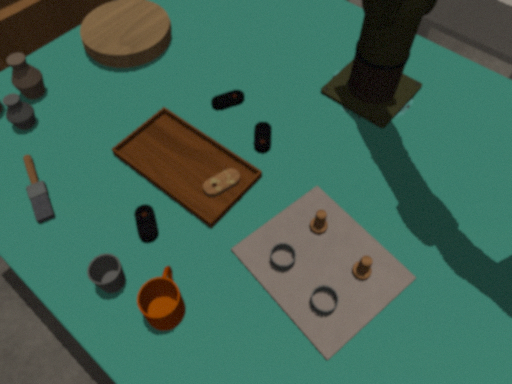

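The rib (about 297,191 in top) is already in the tray, on the right. On the board are two cutters (169,168 and 213,173) and two stamps (160,204 and 208,213), so I need one cutter and one stamp. The black ovals are decoys.

```bash
cat > h.py <<'E'
import numpy as np,cv2
from scipy.spatial.transform import Rotation as Ro
def ray(d,uv,z):
    R,t=d['R'],d['t']; c=-R.T@t; v=R.T@np.linalg.inv(d['mtx'])@np.array([*uv,1.]); return c+v*(z-c[2])/v[2]
def wrist(r):
    s=r.get_state(); d=dict(r.snapshot('wrist')); T=np.eye(4); T[:3,:3]=Ro.from_quat(s['eef_rot']).as_matrix();T[:3,3]=s['tool_pos']
    W=T@d['T_tool_cam']; d['R']=W[:3,:3].T; d['t']=-d['R']@W[:3,3]; return d,s
def move(s,xyz,yaw):
    "turn,shift in tool axes to reach xyz with jaw axis at yaw (mod pi), tool down"
    R0=Ro.from_quat(s['eef_rot']); a=yaw/2; R1=Ro.from_quat([np.cos(a),np.sin(a),0,0])
    v=min([(R0.inv()*R1).as_rotvec(),(R0.inv()*R1*Ro.from_rotvec([0,0,np.pi])).as_rotvec()],key=np.linalg.norm)
    return v.round(3),R0.inv().apply(np.array(xyz)-s['tool_pos']).round(4)
E
python3 - <<'E'
from h import *
d=dict(np.load('top0.npz'));im=d['image']
big=cv2.resize(im[130:255,120:410],None,fx=2.7,fy=2.7,interpolation=cv2.INTER_CUBIC)
cv2.imwrite('pics/topcrop.png',cv2.convertScaleAbs(big[:,:,::-1],alpha=1.5))
hsv=cv2.cvtColor(im,cv2.COLOR_RGB2HSV)
# board = low saturation bright region, filled
m=((hsv[:,:,1]<70)&(hsv[:,:,2]>110)).astype(np.uint8)
n,l,st,ce=cv2.connectedComponentsWithStats(m); i=1+np.argmax(st[1:,4])
c=max(cv2.findContours((l==i).astype(np.uint8),0,1)[0],key=cv2.contourArea)
bc=cv2.boxPoints(cv2.minAreaRect(c));print('board',[ray(d,p,.008)[:2].round(3).tolist() for p in bc])
f=np.zeros(m.shape,np.uint8);cv2.drawContours(f,[c],-1,1,-1)
holes=cv2.morphologyEx(f&(1-(l==i).astype(np.uint8)),2,np.ones((2,2)))
for k in cv2.findContours(holes,0,1)[0]:
    if cv2.contourArea(k)>20:
        x,y,w,h=cv2.boundingRect(k);mid=(x+w/2,y+h/2);print(x,y,w,h,im[k[:,0,1],k[:,0,0]].mean(0).round(),'z.023',ray(d,mid,.023)[:2].round(3),'z.038',ray(d,mid,.038)[:2].round(3))
for p in [(275,157),(395,152),(398,215),(277,221)]: print('tray',ray(d,p,.025)[:2].round(3))
print('rib',ray(d,(297.5,191),.022).round(3))
E
```

```text
board [[0.406, 0.376], [0.669, 0.347], [0.614, 0.037], [0.355, 0.078]]
203 207 15 16 [129. 105.  83.] z.023 [0.441 0.145] z.038 [0.439 0.143]
154 199 16 15 [129. 105.  83.] z.023 [0.468 0.277] z.038 [0.465 0.274]
206 172 18 12 [97. 91. 83.] z.023 [0.544 0.132] z.038 [0.54  0.131]
164 165 17 14 [94. 88. 80.] z.023 [0.564 0.25 ] z.038 [0.56  0.247]
204 163 18 13 [91. 86. 78.] z.023 [0.569 0.138] z.038 [0.565 0.136]
159 158 18 15 [87. 83. 75.] z.023 [0.583 0.262] z.038 [0.579 0.259]
tray [ 0.599 -0.035]
tray [ 0.605 -0.369]
tray [ 0.428 -0.362]
tray [ 0.42  -0.035]
rib [ 0.502 -0.094  0.022]
```

View pics/topcrop.png

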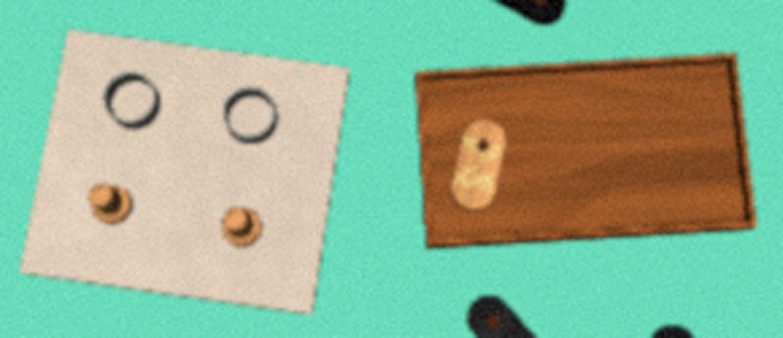

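```bash
python3 - <<'E'
from h import *
from plant import r
print(move(r.get_state(),[.553,.133,.18],0.0))
print(move(r.get_state(),[.44,.145,.18],0.0))
E
```

```text
(array([1.000e-03, 1.000e-03, 1.182e+00]), array([-0.2917,  0.4612,  0.0665]))
(array([1.000e-03, 1.000e-03, 1.182e+00]), array([-0.3234,  0.3521,  0.0665]))
```

```bash
python3 -m pendant '[[[0,0,1.18],[-0.292,0.461,0.066],1],[[0,0,1.18],[-0.292,0.461,0.066],1],[[0,0,1.18],[-0.292,0.461,0.066],1],[[0,0,1.18],[-0.292,0.461,0.066],1],[[0,0,1.18],[-0.292,0.461,0.066],1],[[0,0,1.18],[-0.292,0.461,0.066],1],[[0,0,1.18],[-0.292,0.461,0.066],1],[[0,0,1.18],[-0.292,0.461,0.066],1],[[0,0,1.18],[-0.292,0.461,0.066],1],[[0,0,1.18],[-0.292,0.461,0.066],1]]'; python3 - <<'E'
from h import *
from plant import r
print(move(r.get_state(),[.553,.133,.18],0.0))
E
```

```text
clock: 1.1
tool_pos: [0.525, 0.172, 0.1862]
eef_rot: [1.0, 0.001, -0.0, 0.0]
contact_force: [0.3, 0.1, -0.2]
opening: 0.997
(array([0.   , 0.   , 0.002]), array([0.028 , 0.0391, 0.0062]))
```

```bash
python3 -m pendant '[[[0,0,0],[0.028,0.039,0.006],1],[[0,0,0],[0.028,0.039,0.006],1],[[0,0,0],[0.028,0.039,0.006],1],[[0,0,0],[0.028,0.039,0.006],1]]'; python3 - <<'E'
from h import *
from plant import r
d,s=wrist(r);np.savez('w1.npz',**d)
cv2.imwrite('pics/w1.png',cv2.convertScaleAbs(d['image'][:,:,::-1],alpha=1.4))
print(s['tool_pos'])
for p in [(.553,.133,.038),(.57,.253,.038),(.44,.145,.068)]:
    c=d['mtx']@(d['R']@np.array(p)+d['t']);print((c[:2]/c[2]).round())
E
```

```text
clock: 1.5
tool_pos: [0.5514, 0.1363, 0.1804]
eef_rot: [1.0, 0.002, -0.001, -0.001]
contact_force: [0.4, 0.9, 0.1]
opening: 1.004
[0.55139284 0.13631506 0.18043907]
[260. 188.]
[282.  45.]
[120. 182.]
```

View pics/w1.png

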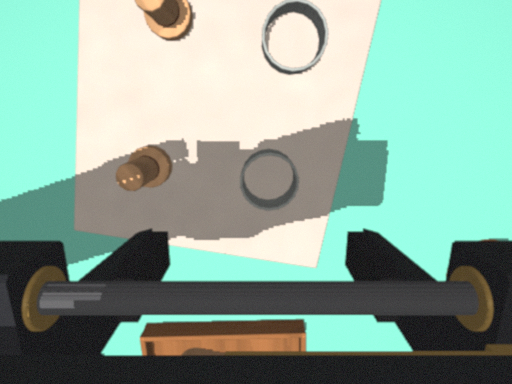

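```bash
python3 - <<'E'
from h import *
from plant import r
d=dict(np.load('w1.npz'));g=cv2.cvtColor(d['image'],cv2.COLOR_RGB2GRAY)
sub=g[140:220,230:310];e=cv2.adaptiveThreshold(cv2.GaussianBlur(sub,(3,3),0),255,1,1,31,6)
e=cv2.morphologyEx(e,2,np.ones((2,2)))
c=max(cv2.findContours(e,0,1)[0],key=cv2.contourArea);el=cv2.fitEllipse(c);print(el)
p=(el[0][0]+230,el[0][1]+140)
C=ray(d,p,.036);print('cutter',C)
for q,z in [((130,178),.068),((152,166),.022)]: print('stamp',ray(d,q,z))
s=r.get_state();print(move(s,[C[0],C[1],.024],0))
E
```

```text
((36.0533447265625, 35.6494026184082), (54.60845184326172, 75.7382583618164), 136.46981811523438)
cutter [0.55843465 0.14437551 0.036     ]
stamp [0.44806182 0.14857212 0.068     ]
stamp [0.4511312  0.15034069 0.022     ]
(array([-0.001,  0.001,  0.005]), array([ 0.0073, -0.0074,  0.1566]))
```

```bash
python3 - <<'E'
from h import *
from plant import r
d=dict(np.load('w1.npz'))
a=d['image'][130:230,220:330,::-1];cv2.imwrite('pics/w1c.png',cv2.resize(cv2.convertScaleAbs(a,alpha=1.8),None,fx=5,fy=5))
s=r.get_state()
for z in (.036,.023): C=ray(d,(269.5,179),z);print(C,move(s,[C[0],C[1],.024],0))
E
```

```text
[0.56159677 0.14128882 0.036     ] (array([-0.001,  0.001,  0.005]), array([ 0.0104, -0.0043,  0.1566]))
[0.56209259 0.13847809 0.023     ] (array([-0.001,  0.001,  0.005]), array([ 0.0109, -0.0014,  0.1566]))
```

View pics/w1c.png

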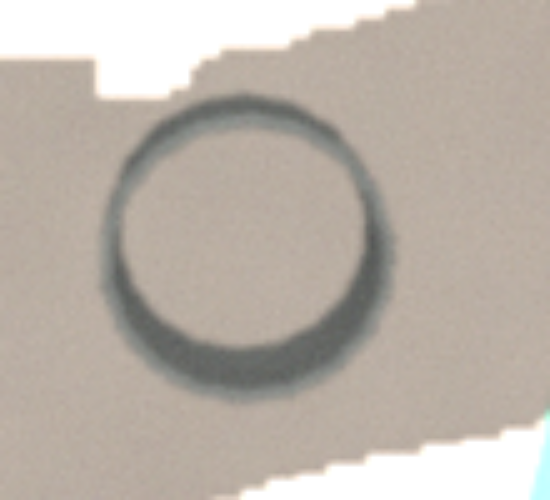

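```bash
python3 - <<'E'
from h import *
from plant import r
d=dict(np.load('w1.npz'))
s=r.get_state()
print(s['tool_pos'])
C=ray(d,(269.3,181.3),.038);print(C,move(s,[C[0],C[1],.024],0))
t=dict(np.load('top0.npz'))
print(ray(t,(214.3,174),.03))
E
```

```text
[0.55133394 0.13678036 0.18061697]
[0.56136886 0.13959806 0.038     ] (array([-0.001,  0.001,  0.005]), array([ 0.0102, -0.0026,  0.1566]))
[0.55381308 0.13331361 0.03      ]
```

```bash
python3 -m pendant '[[[0,0,0],[0.006,-0.004,0.04],1],[[0,0,0],[0.006,-0.004,0.08],1],[[0,0,0],[0.006,-0.004,0.11],1],[[0,0,0],[0.006,-0.004,0.11],1],[[0,0,0],[0.006,-0.004,0.11],1]]'; python3 - <<'E'
from h import *
from plant import r
d,s=wrist(r);np.savez('w2.npz',**d);cv2.imwrite('pics/w2.png',cv2.convertScaleAbs(d['image'][:,:,::-1],alpha=1.6))
print(s['tool_pos'],s['contact_force'])
E
```

```text
clock: 2.05
tool_pos: [0.5579, 0.14, 0.0711]
eef_rot: [1.0, 0.002, -0.0, -0.0]
contact_force: [0.4, 0.4, -0.4]
opening: 0.999
[0.557906   0.14004248 0.07109627] [ 0.36110564  0.37406143 -0.41486441]
```

View pics/w2.png

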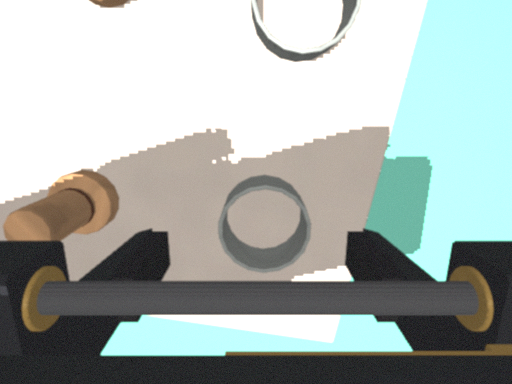

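```bash
python3 - <<'E'
from h import *
d=dict(np.load('w2.npz'));print(ray(d,(265,225),.038), ray(d,(78,203),.022), ray(d,(40,228),.068))
E
```

```text
[0.56168191 0.1421628  0.038     ] [0.44707535 0.15006253 0.022     ] [0.45435911 0.15143237 0.068     ]
```

```bash
python3 -m pendant '[[[0,0,0],[0.004,-0.001,0.025],1],[[0,0,0],[0.004,-0.001,0.047],1],[[0,0,0],[0.004,-0.001,0.047],1],[[0,0,0],[0.004,-0.001,0.047],0.4],[[0,0,0],[0.004,-0.001,0.047],0.4],[[0,0,0],[0.004,-0.001,0.047],0.4],[[0,0,0],[0.004,-0.001,0.047],0.4],[[0,0,0],[0.004,-0.001,0.047],0.4],[[0,0,0],[0.004,-0.001,0.047],0.4]]' 20; python3 -m pendant '[[[0,0,0],[0,0,-0.04],0.4],[[0,0,0],[0,0,-0.085],0.4],[[0,0,0],[0,0,-0.085],0.4],[[0,0,0],[0,0,-0.085],0.4]]'
```

```text
clock: 3.0
tool_pos: [0.5627, 0.1398, 0.0244]
eef_rot: [1.0, 0.001, 0.0, -0.0]
contact_force: [-0.8, -0.5, 5.5]
opening: 0.606
clock: 3.4
tool_pos: [0.5628, 0.1399, 0.1095]
eef_rot: [1.0, 0.001, 0.001, -0.0]
contact_force: [-1.0, 0.0, -1.1]
opening: 0.607
```

```bash
python3 -m pendant '[[[0,0,0],[-0.048,0.445,0],0.4],[[0,0,0],[-0.048,0.445,0],0.4],[[0,0,0],[-0.048,0.445,0],0.4],[[0,0,0],[-0.048,0.445,0],0.4],[[0,0,0],[-0.048,0.445,0],0.4],[[0,0,0],[-0.048,0.445,0],0.4],[[0,0,0],[-0.048,0.445,0],0.4],[[0,0,0],[-0.048,0.445,0],0.4],[[0,0,0],[-0.048,0.445,0],0.4],[[0,0,0],[-0.048,0.445,0],0.4]]'; python3 -m pendant '[[[0,0,0],[0,0,0],0.4],[[0,0,0],[0,0,0],0.4]]'; python3 - <<'E'
from h import *
from plant import r
d,s=wrist(r);np.savez('w3.npz',**d);cv2.imwrite('pics/w3.png',cv2.convertScaleAbs(d['image'][:,:,::-1],alpha=1.6))
print(s['tool_pos'],s['contact_force'])
E
```

```text
clock: 4.4
tool_pos: [0.5108, -0.3153, 0.1069]
eef_rot: [1.0, -0.005, -0.002, 0.003]
contact_force: [-0.9, 0.4, 0.1]
opening: 0.604
clock: 4.6
tool_pos: [0.515, -0.3032, 0.1074]
eef_rot: [1.0, 0.002, -0.001, -0.001]
contact_force: [-0.1, 0.9, -0.8]
opening: 0.609
[ 0.51496627 -0.30320225  0.10735768] [-0.06758054  0.8736486  -0.81717985]
```

View pics/w3.png

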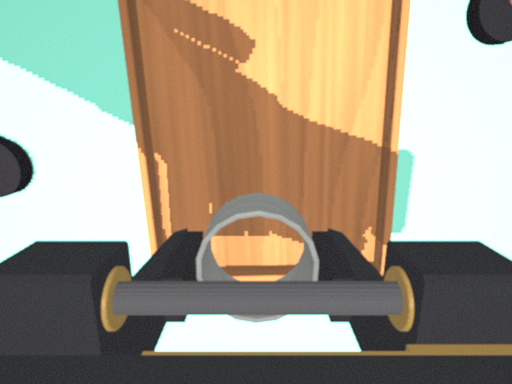

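```bash
python3 - <<'E'
from h import *
d=dict(np.load('w3.npz'))
for p,z in [((250,275),.025),((250,265),.008),((156,200),.008),((392,200),.008)]: print(p,ray(d,p,z).round(3))
E
```

```text
(250, 275) [ 0.509 -0.36   0.025]
(250, 265) [ 0.508 -0.361  0.008]
(156, 200) [ 0.435 -0.305  0.008]
(392, 200) [ 0.619 -0.305  0.008]
```

```bash
python3 -m pendant '[[[0,0,0],[0.004,0,0.04],0.4],[[0,0,0],[0.004,0,0.07],0.4],[[0,0,0],[0.004,0,0.08],0.4],[[0,0,0],[0.004,0,0.083],0.4],[[0,0,0],[0.004,0,0.083],0.4],[[0,0,0],[0.004,0,0.083],0.4]]'
```

```text
clock: 5.25
tool_pos: [0.5202, -0.3056, 0.027]
eef_rot: [1.0, 0.001, 0.001, 0.0]
contact_force: [0.1, -0.0, 0.0]
opening: 0.608
```

```bash
python3 -m pendant '[[[0,0,0],[0,0,0.0025],0.4],[[0,0,0],[0,0,0.0025],0.4],[[0,0,0],[0,0,0.0025],0.78],[[0,0,0],[0,0,0.0025],0.78],[[0,0,0],[0,0,0.0025],0.78],[[0,0,0],[0,0,0.0025],0.78],[[0,0,0],[0,0,-0.04],0.78],[[0,0,0],[0,0,-0.08],0.78],[[0,0,0],[0,0,-0.123],0.78],[[0,0,0],[0,0,-0.123],0.78]]' && python3 -m pendant '[[[0,0,0],[-0.071,-0.454,0],1],[[0,0,0],[-0.071,-0.454,0],1],[[0,0,0],[-0.071,-0.454,0],1],[[0,0,0],[-0.071,-0.454,0],1],[[0,0,0],[-0.071,-0.454,0],1],[[0,0,0],[-0.071,-0.454,0],1],[[0,0,0],[-0.071,-0.454,0],1],[[0,0,0],[-0.071,-0.454,0],1],[[0,0,0],[-0.071,-0.454,0],1],[[0,0,0],[-0.071,-0.454,0],1]]'; python3 -m pendant '[[[0,0,0],[0,0,0],1],[[0,0,0],[0,0,0],1],[[0,0,0],[0,0,0],1]]'; python3 - <<'E'
from h import *
from plant import r
d,s=wrist(r);np.savez('w4.npz',**d);cv2.imwrite('pics/w4.png',cv2.convertScaleAbs(d['image'][:,:,::-1],alpha=1.6))
print(s['tool_pos'],s['contact_force'])
E
```

```text
clock: 6.25
tool_pos: [0.5225, -0.3072, 0.1541]
eef_rot: [1.0, 0.001, 0.005, 0.002]
contact_force: [1.2, 0.3, -0.4]
opening: 0.781
clock: 7.25
tool_pos: [0.4456, 0.1559, 0.148]
eef_rot: [1.0, 0.007, -0.0, -0.002]
contact_force: [0.1, -0.0, 0.5]
opening: 0.996
clock: 7.55
tool_pos: [0.4476, 0.146, 0.1485]
eef_rot: [1.0, -0.001, -0.0, 0.001]
contact_force: [-0.9, -0.3, 0.1]
opening: 1.001
[0.44761839 0.14598294 0.14852628] [-0.87295468 -0.26368697  0.05969718]
```

View pics/w4.png

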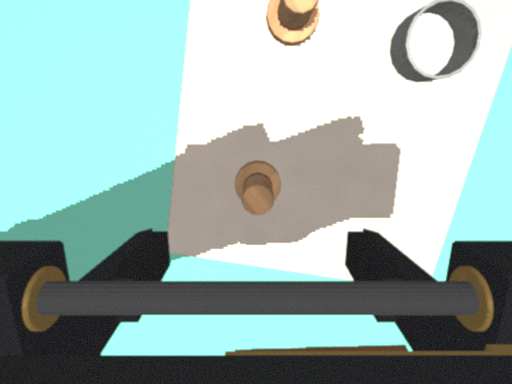

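Stamp: foot centre at about (258,184), handle top at about (258,199), between the jaws.

```bash
python3 - <<'E'
from h import *
from plant import r
d=dict(np.load('w4.npz'));a=ray(d,(258,199),.068);b=ray(d,(258,184),.022);print(a,b)
print(move(r.get_state(),[*((a+b)/2)[:2],.036],0))
E
```

```text
[0.44747552 0.14992786 0.068     ] [0.44753377 0.15009147 0.022     ]
(array([ 0.001,  0.   , -0.002]), array([-0.0002, -0.004 ,  0.1126]))
```

```bash
python3 -m pendant '[[[0,0,0],[0,-0.003,0.045],1],[[0,0,0],[0,-0.003,0.085],1],[[0,0,0],[0,-0.003,0.112],1],[[0,0,0],[0,-0.003,0.112],1],[[0,0,0],[0,-0.003,0.112],1]]' && python3 -m pendant '[[[0,0,0],[0,0,0],0.1],[[0,0,0],[0,0,0],0.1],[[0,0,0],[0,0,0],0.1],[[0,0,0],[0,0,0],0.1],[[0,0,0],[0,0,0],0.1],[[0,0,0],[0,0,0],0.1],[[0,0,0],[0,0,0],0.1],[[0,0,0],[0,0,0],0.1],[[0,0,0],[0,0,0],0.1]]' 20
```

```text
clock: 8.1
tool_pos: [0.4475, 0.1502, 0.0369]
eef_rot: [1.0, -0.0, -0.0, 0.0]
contact_force: [1.1, -0.6, 0.8]
opening: 1.0
clock: 9.0
tool_pos: [0.4473, 0.1515, 0.0366]
eef_rot: [1.0, 0.001, -0.0, -0.0]
contact_force: [-0.1, -0.8, 0.7]
opening: 0.264
```

```bash
python3 -m pendant '[[[0,0,0],[0,0,-0.045],0.1],[[0,0,0],[0,0,-0.09],0.1],[[0,0,0],[0.07,0.353,-0.09],0.1],[[0,0,0],[0.07,0.353,-0.09],0.1],[[0,0,0],[0.07,0.353,-0.09],0.1],[[0,0,0],[0.07,0.353,-0.09],0.1],[[0,0,0],[0.07,0.353,-0.09],0.1],[[0,0,0],[0.07,0.353,-0.09],0.1],[[0,0,0],[0.07,0.353,-0.09],0.1],[[0,0,0],[0.07,0.353,-0.09],0.1]]'; python3 -m pendant '[[[0,0,0],[0,0,0],0.1],[[0,0,0],[0,0,0],0.1],[[0,0,0],[0,0,0],0.1]]'; python3 - <<'E'
from h import *
from plant import r
d,s=wrist(r);t=r.snapshot('top')
cv2.imwrite('pics/w5.png',cv2.convertScaleAbs(np.vstack([cv2.resize(d['image'],(400,300)),cv2.resize(t['image'][130:255,100:420],(400,156))])[:,:,::-1],alpha=1.5))
print(s['tool_pos'],s['contact_force'],s['opening'])
E
```

```text
clock: 10.0
tool_pos: [0.5177, -0.2099, 0.1266]
eef_rot: [1.0, -0.004, 0.001, 0.003]
contact_force: [0.0, -0.7, 0.1]
opening: 0.266
clock: 10.3
tool_pos: [0.5179, -0.1984, 0.1265]
eef_rot: [1.0, 0.003, -0.0, -0.001]
contact_force: [0.1, -0.0, -0.5]
opening: 0.261
[ 0.51786156 -0.19844133  0.12649067] [ 0.11449554 -0.02831261 -0.46279623] 0.26148505642812514
```

View pics/w5.png

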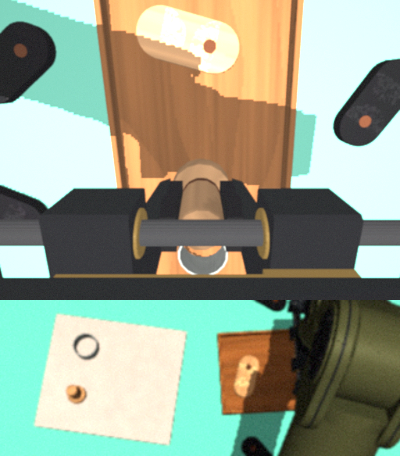

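The stamp is held between the jaws with the rib ahead of it and the cutter behind; spares on the board are unmoved. Lowering.

```bash
python3 -m pendant '[[[0,0,0],[0,0,0.04],0.1],[[0,0,0],[0,0,0.07],0.1],[[0,0,0],[0,0,0.085],0.1],[[0,0,0],[0,0,0.088],0.1],[[0,0,0],[0,0,0.088],0.1],[[0,0,0],[0,0,0.088],0.1]]'
```

```text
clock: 11.0
tool_pos: [0.5189, -0.2015, 0.0398]
eef_rot: [1.0, 0.001, 0.001, 0.0]
contact_force: [-0.7, -0.4, -0.5]
opening: 0.264
```

```bash
python3 -m pendant '[[[0,0,0],[0,0,0.0028],0.1],[[0,0,0],[0,0,0.0028],0.1],[[0,0,0],[0,0,0.0028],0.6],[[0,0,0],[0,0,0.0028],0.6],[[0,0,0],[0,0,0.0028],0.6],[[0,0,0],[0,0,0.0028],0.6],[[0,0,0],[0,0,-0.03],0.6],[[0,0,0],[0,0,-0.07],0.6],[[0,0,0],[0,0,-0.12],0.6],[[0,0,0],[0,0,-0.15],0.6]]'; python3 -m pendant '[[[0,0,0],[-0.1,-0.35,-0.03],0.6],[[0,0,0],[-0.1,-0.35,-0.03],0.6],[[0,0,0],[-0.1,-0.35,-0.03],0.6],[[0,0,0],[-0.1,-0.35,-0.03],0.6],[[0,0,0],[-0.1,-0.35,-0.03],0.6],[[0,0,0],[-0.1,-0.35,-0.03],0.6],[[0,0,0],[-0.1,-0.35,-0.03],0.6],[[0,0,0],[-0.1,-0.35,-0.03],0.6],[[0,0,0],[-0.1,-0.35,-0.03],0.6]]'; python3 - <<'E'
from h import *
from plant import r
t=r.snapshot('top');u=r.snapshot('scene')
cv2.imwrite('pics/end.png',cv2.convertScaleAbs(np.vstack([cv2.resize(t['image'][130:255,120:410],(700,300)),cv2.resize(u['image'][90:280,80:450],(580,300))[:,:580] if 0 else cv2.resize(u['image'][95:270,90:450],(700,300))])[:,:,::-1],alpha=1.5))
E
```

```text
clock: 12.0
tool_pos: [0.5189, -0.2017, 0.1918]
eef_rot: [1.0, 0.001, 0.002, 0.0]
contact_force: [0.7, 0.3, 0.1]
opening: 0.605
clock: 12.9
tool_pos: [0.4165, 0.1515, 0.2189]
eef_rot: [1.0, 0.004, 0.0, -0.001]
contact_force: [-0.1, -0.9, 0.1]
opening: 0.601
```

View pics/end.png

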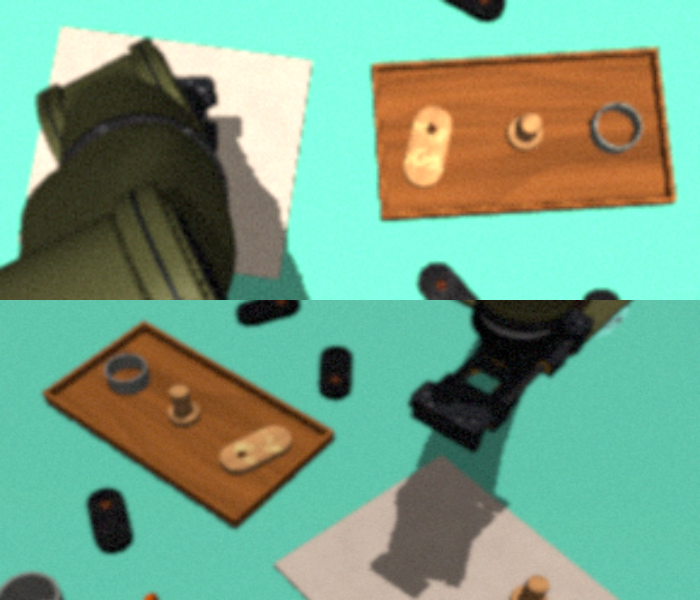

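The rib, stamp and cutter all stand upright side by side in the tray, and the gripper is touching nothing. Handing in.

```bash
python3 -c "
from plant import r
print(r.finish_job())"
```

```text
the job is handed in; nothing more can be done
None
```

I completed the tray and handed the job in at about 13 s of the 64 s allowed; it gave no verdict. The rib was already there, so I took one round cutter and one stamp from the board and set each on the tray floor, leaving the spares.

- **Tray:** the last top and scene pictures show the rib, stamp and cutter upright or flat, side by side and not stacked. The stamp was released at about (0.519, -0.202) and the cutter at about (0.520, -0.306).
- **Grips:** the openings matched the parts, about 53 mm on the cutter and 23 mm on the stamp. No force reading passed about 6 N.
- **Spares:** with the stamp in hand, the spare cutter and stamp looked unmoved in the top picture, though I did not measure them. In the final pictures the arm hid them from the top camera and the crop cut off most of the board in the other, so they were not fully rechecked after the last placing. The arm's later moves stayed well above them.
- **Disagreement:** the first top-view estimates of the cutter and stamp were about 8 to 9 mm off the wrist-camera ones. I used the wrist values, and both grasps worked.

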